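# Unlock and open the tape dispenser for a new roll

## Robot

A 6-joint arm with a two-finger parallel gripper is mounted at the origin on the work surface. World frame = base frame: x ahead of the robot, y to its left, z up, the work surface at z = 0. Lengths are in m, angles in rad, forces in N, time in s.
With the tool pointing down it reaches from about 0.375 to 0.925 m from the base axis. Payload 5.7 kg.
Tool frame: the origin (TCP) lies midway between the tips of the shut fingers; the grasp point (between the pads) lies 19 mm behind it; z points along the fingers, y is the direction in which the jaws open and shut (so a half turn about z gives the same grasp; the last joint's range is limited). The gripper opens to 88 mm and grips with 3 to 60 N. Pads are 20 mm wide; open, the fingers measure 115 mm over their backs; the gripper's body (75 mm by 178 mm) begins 61 mm behind the grasp point.
Start: joints at [-1.342, 0.359, 1.51, -0, 1.272, -0.115], TCP at [0.202, -0.565, 0.223] pointing down, gripper open.
Joint ranges: [-2.97, 2.97], [-1.01, 2.36], [0.21, 2.38], [-0.96, 4.11], [0.2, 2.71], [-2.98, 2.98]. Speed limits (rad/s): [2.39, 2.39, 3.14, 3.14, 3.14, 3.14].

## Interface

Orientations are given as a unit quaternion [x, y, z, w].
In Python, from bench import r gives the robot as it stands.
- The arm moves only by the tool carry_out, never from a script. Its arguments are lists of equal length, an entry for each row: "linear": the shift along the tool's x, y, z in cm, a list of three; "twist": the turn about the tool's z in degrees. A call has 1 to 10 rows; each row is the pose to reach, as a shift and turn from the pose commanded when the call began, along the tool's axes at that moment; what a row does not reach only later rows make up. A row lasts 1/12 s, in which the tool goes at most 41.7 mm and 7.16 degrees, less where a joint would pass 70% of its speed; a pose out of reach is approached as far as the arm can. A call with a gripper value outside its range is refused whole. "hand" is the opening, from 0 (shut) to 1 (fully open), set as the call begins (left out, the last holds). The fingers move at their own pace and stop on an object; "newtons" is the grip in N (left out, the last holds). Time passes only in rows, so rows that repeat a pose let the fingers close. It gives the time, the measured TCP pose, the force and the opening at its end, in the units of the state.
- r.get_obs(): the state, without advancing time (a new reading comes with each control period).
- r.read_camera(name): name is "side" or "top"; returns a dict with "frame" (480x640x3 uint8, red, green, blue), "depth" (480x640 float32, m along the optical axis (not along the pixel's ray), 0 where there is no reading), "mtx" (3x3 intrinsics, pixels), "origin" and "attitude" of the camera in the world. Camera axes: x right, y down, z forward; pixel columns grow to the right and rows downward; lengths in m; the calibration is good to about 2 mm. A picture is of the moment at which its call begins.
- r.close_job(): hands the job in, once; it reports no verdict.
Trained networks look in a picture, given as the dict that the camera call returned (one of the last four; its "shot" number tells which), for a name from the list of things; names that differ only in an ending like _2 or _b are one class to them, and where a whole thing is asked for, a point or a joint stands for the part that bears it (a point fixed in the world has none). Each returns a list of dicts, best first, with "score" (0 to 1); they miss things now and then, are a little off and sometimes report something else, mostly with a low value. They report only what shows in the picture. A call takes as long as a camera call. They do not tell look-alikes from the thing itself.
- r.recognise(picture, target): "centre" ([x, y, z] in m, in world coordinates, good to about 4 mm: the middle of the surface that is visible of it).
- r.masks_of(picture, target): "region" (480x640 bool, what is visible of it).
- r.spot_point(picture, target): "centre" ([x, y, z] in m, in world coordinates, good to about 4 mm: a listed point, or the origin of a listed thing).
The state is a dict: "time_s": time; "qpos": joint angles; "qvel": joint speeds; "tau": joint torques, N m; "position": TCP position; "eef_rot": TCP orientation; "ft_force": force on the tool from outside, world axes, zero at the start; "moment": the same for the moment, N m; "gripper_width": finger opening in m.
Only numpy, scipy, OpenCV 4.12 (cv2) and the standard library are available. Lean on these libraries where they do the work, as an engineer would, in place of code of your own. Each camera call takes 0.05 s, during which the arm holds its last target. There are 200 camera calls.

## Task

The tape dispenser has run out. Take the flat-bladed key from the wooden tool block, give the slotted fastener on the dispenser's lid its quarter turn anticlockwise with the key (never with the fingers), and put the key back upright in a pocket of the block. Swing the lid up and over until it stays open by itself, ready for the fresh roll, and leave the awl, the cups and the roll where they are.

Things in the scene. Friction and masses are not known exactly. Their poses are not given: they have to be found in the camera images.
- dispenser: gummed-tape dispenser, grey steel, screwed to the bench. Footprint 290 (x) x 130 (y) mm. Origin: centre of its underside on the bench; its x axis points from the front (low feed deck, top 80 mm high, brush cover to 100 mm, a hand lever with black ball on its -y side reaching 124 mm high, 91 mm out) to the back, z up. Its back part, x from -25 to 140 mm, is the tape compartment with a flat white lid on top (lid underside 128 mm, top 132 mm above the bench).
- lid (a joint): angle of the lid (rad): 0 shut, 1.95 fully open against its stop. Hinged along the back edge, the front edge swings up and over to the back. Free hinge, lid about 0.5 kg with its fittings: below about 1.5 rad it falls shut, beyond about 1.6 rad (a little past upright) it falls open by itself and stays at the stop. While the fastener is locked it moves less than 0.03 rad.
- lid_handle (a point): middle of the bar handle on the lid: a round steel bar 10 mm thick, along the dispenser's y, 90 mm long between its two posts (80 mm free), its axis 42 mm above the lid's top face (37 mm clear under the bar), 12 mm behind the lid's front edge. It goes with the lid: its axes are the lid's (at lid angle 0 those of the dispenser; the lid turns about +y). With the lid shut it lies 178 mm in front of the hinge axis and 46 mm above it.
- lid_hinge (a point): middle of the lid's hinge axis, 128 mm above the bench, 138 mm behind the dispenser's origin. The axis is along the dispenser's y.
- fastener (a joint): turn of the slotted fastener (rad): 0 locked (slot across the lid, along the dispenser's y), up to 1.571 unlocked at its stop (slot along the dispenser's x). It grows anticlockwise seen from above. Friction holds it where it is left (about 0.1 N m to turn). The lid is freed at about 1.2 rad and more.
- screw_head: slotted head of the fastener on the lid: a steel disc 36 mm across, 9.5 mm high, on the lid's middle line, 60 mm behind the bar handle. Origin: centre of its underside, on the lid's top face. The slot runs right across along the head's own y axis: 5 mm wide, widening to 8 mm at its mouth, 7 mm deep, its floor 2.5 mm above the origin. z up. It turns with fastener.
- key: flat-bladed key, 84 mm tall, about 90 g, standing upright in one pocket of the tool block. Origin: middle of the blade's lower end; z up to the handle. Blade of steel 26 mm wide along its y, 3 mm thick along x (1.8 mm x 24 mm at the end, full from 6 mm up), from z 0 to 30 mm; collar 22 (x) x 44 (y) mm from z 30 to 36 mm, which rests on the block; black slab handle 16 mm (x) x 40 mm (y) from z 36 to 84 mm, to be gripped across its 16 mm.
- tool_block: fixed wooden block 70 (x) x 170 (y) x 50 (z) mm, origin at the centre of its underside. Two equal pockets in its top, 11 mm (x) x 35 mm (y) wide, 42 mm deep, centred at y +45 and -45 mm. Key and awl stand in them, which in which varies; the key's axes lie along the block's, its origin 20 mm above the bench.
- pocket0 (a point): centre of the mouth of the block's pocket at y = +45 mm, 50 mm above the bench.
- pocket1 (a point): centre of the mouth of the block's pocket at y = -45 mm, 50 mm above the bench.
- awl: bystander: awl standing in the other pocket; round pear-shaped wooden handle 30 mm across, top 106 mm above the bench. Origin: its point.
- gift_box: bystander: open cardboard gift box 310 x 160 x 65 mm with seven white tea cups in it. Origin: centre of its underside.
- tea_cup: bystander: single white tea cup 68 mm across, 60 mm high, standing on the bench. Origin: centre of its underside.
- tape_roll: bystander: the fresh roll of kraft tape, 104 mm across, 60 mm high, lying flat. Origin: centre of its underside.
There are look-alikes about, which are no part of the job. What is meant by the key is not turquoise, and is the larger of those in its own colour.

How it is judged:
By the outcome, as a careful person would: the job done as asked, in the order asked, and still so for the second after the job is handed in, with the robot touching nothing.
It also fails if it takes over 67 s, if anything falls off the work surface, if the arm or the gripper's body presses on something with over 40 N, if the wrist force passes 120 N, or if a joint passes its speed limit or range.

## Working session

There is one attempt and no reset: what is moved stays moved. The work goes in short steps, Python scripts to look and compute and a tool call to move; the robot and the scene stay as the last step left them, time stands still between calls to the robot, and variables do not carry over. Pictures are saved under pics/ and viewed, about 8 in all and at most 12, crops included, and the job is handed in when it is done.

Besides the shell and the picture viewer there is one more tool, called after "Request:" as name([rows], argument=value, ...), one row to a line, values as JSON. carry_out: Moves the arm, as the interface text tells. Its arguments: {"type":"object","properties":{"linear":{"type":"array","items":{"type":"array","items":{"type":"number"}}},"twist":{"type":"array","items":{"type":"number"}},"hand":{"type":"number"},"newtons":{"type":"number"}},"required":["linear","twist"]}

```bash
ls; mkdir -p pics; cat > h.py <<'E'
import numpy as np, cv2
from bench import r
from scipy.spatial.transform import Rotation as R
np.set_printoptions(precision=4,suppress=True)
def att(p):
    a=np.array(p["attitude"]); return a if a.shape==(3,3) else R.from_quat(a).as_matrix()
def cloud(p):
    K=np.array(p["mtx"]);d=p["depth"];v,u=np.mgrid[:480,:640]
    c=np.stack([(u-K[0,2])/K[0,0]*d,(v-K[1,2])/K[1,1]*d,d],-1)
    return c@att(p).T+np.array(p["origin"])
def save(p,n,box=None,s=1):
    f=p["frame"][:,:,::-1]
    if box: f=f[box[1]:box[3],box[0]:box[2]]
    cv2.imwrite("pics/"+n,cv2.resize(f,None,fx=s,fy=s,interpolation=cv2.INTER_CUBIC))
E
python3 - <<'E'
from h import *
t=r.read_camera("top"); s=r.read_camera("side")
save(t,"top0.png");save(s,"side0.png")
for p in (t,s):
    print(p["origin"],p["attitude"],np.array(p["mtx"])[0])
    for n in ["dispenser","key","tool_block","awl","screw_head","tea_cup","tape_roll","gift_box"]:
        print(n,[(np.array(x["centre"]),round(x["score"],2)) for x in r.spot_point(p,n)])
    for n in ["lid_handle","lid_hinge","pocket0","pocket1"]:
        print(n,[(np.array(x["centre"]),round(x["score"],2)) for x in r.spot_point(p,n)])
print(r.get_obs())
E
```

```text
pics
[ 0.3991 -0.0512  1.2885] [ 0.7074 -0.7034  0.0536 -0.0438] [530.0749   0.     321.8111]
dispenser [(array([ 0.5333, -0.0808, -0.0013]), 0.82)]
key [(array([0.5241, 0.2446, 0.0239]), 0.81), (array([0.3876, 0.2881, 0.0118]), 0.72), (array([0.4931, 0.1458, 0.0079]), 0.57)]
tool_block [(array([ 0.5154,  0.2932, -0.0036]), 0.93)]
awl [(array([0.5041, 0.3375, 0.0197]), 0.51)]
screw_head [(array([ 0.5602, -0.0807,  0.133 ]), 0.76)]
tea_cup [(array([ 0.6761,  0.3594, -0.0024]), 0.89)]
tape_roll [(array([0.7308, 0.1974, 0.0011]), 0.87), (array([0.5249, 0.2445, 0.0232]), 0.65)]
gift_box [(array([ 0.4751, -0.4482, -0.0038]), 0.81), (array([0.679 , 0.3578, 0.0009]), 0.43)]
lid_handle [(array([ 0.4978, -0.0753,  0.1791]), 0.71)]
lid_hinge [(array([ 0.6746, -0.0888,  0.1269]), 0.6)]
pocket0 [(array([0.5031, 0.3309, 0.0479]), 0.81), (array([0.5193, 0.2406, 0.0471]), 0.78), (array([ 0.5607, -0.0814,  0.1345]), 0.58)]
pocket1 [(array([0.5031, 0.3309, 0.0479]), 0.81), (array([0.5193, 0.2406, 0.0471]), 0.78), (array([ 0.5607, -0.0814,  0.1345]), 0.58)]
[0.2893 0.7449 1.0239] [-0.1687  0.911  -0.3
[... 775 characters left out ...]
]), 0.94), (array([0.5053, 0.3385, 0.0511]), 0.75), (array([ 0.6767, -0.0916,  0.1235]), 0.61)]
pocket1 [(array([0.5189, 0.2432, 0.0473]), 0.94), (array([0.5053, 0.3385, 0.0511]), 0.75), (array([ 0.6767, -0.0916,  0.1235]), 0.61)]
{'time_s': 1.3, 'qpos': array([-1.3421,  0.3588,  1.5104,  0.    ,  1.2725, -0.1151]), 'qvel': array([ 0.0009,  0.0005, -0.0017, -0.0024,  0.0005, -0.0014]), 'tau': array([ -0.0015, -51.5345, -27.1131,   0.0674,   0.0248,  -0.    ]), 'position': array([ 0.2022, -0.5649,  0.2226]), 'eef_rot': array([ 0.9853,  0.171 ,  0.    , -0.    ]), 'ft_force': array([-0.4797, -0.3815, -0.3034]), 'moment': array([ 0.0085, -0.0893,  0.0136]), 'gripper_width': 0.08750544092655149}
```

View pics/top0.png

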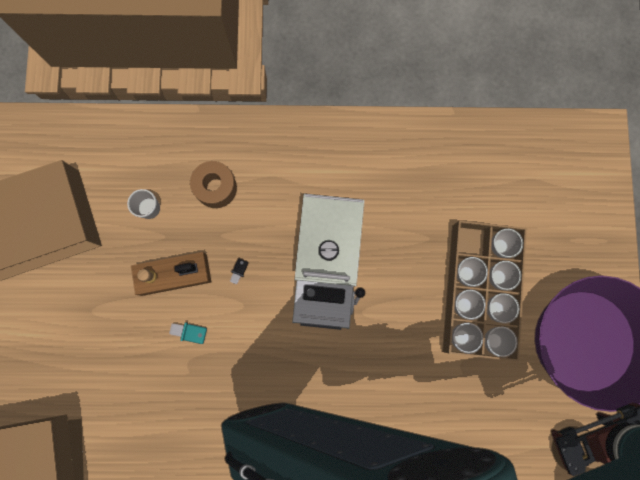

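View pics/side0.png

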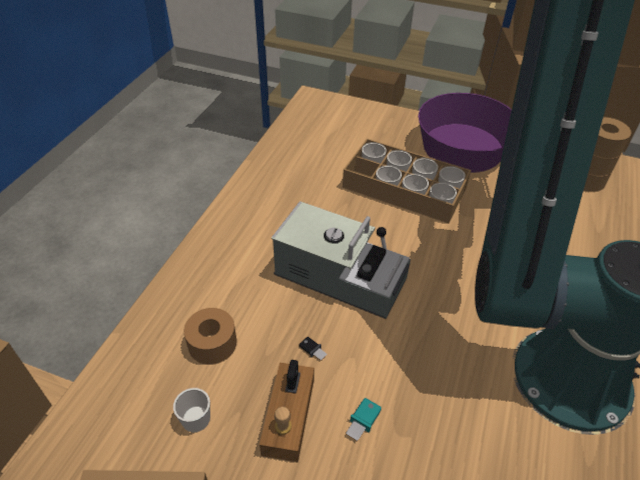

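Top view: the black key stands in the right pocket of the block (~186,268) and the awl in the left one (~147,274). The small black key lying at (239,268) and the turquoise one at (190,332) are look-alikes. The slotted head is at (329,250), handle bar at y≈275. Next I fit the exact poses.

```bash
cat > fit.py <<'E'
from h import *
def rect(P):
    (c,s,a)=cv2.minAreaRect(P.astype(np.float32)[:,:2]*1000); return np.array(c)/1000,s,a
def fit(p,name,x0,x1,y0,y1,z0,z1):
    P=cloud(p); m=(P[...,0]>x0)&(P[...,0]<x1)&(P[...,1]>y0)&(P[...,1]<y1)&(P[...,2]>z0)&(P[...,2]<z1)&(p["depth"]>0)
    Q=P[m]
    if len(Q)<6: print(name,"few",len(Q));return
    print(name,len(Q),"rect",*rect(Q),"med",np.median(Q,0),"mean",Q.mean(0),"zmax",Q[:,2].max())
E
python3 - <<'E'
from fit import *
for n in("top","side"):
    p=r.read_camera(n); print(n)
    fit(p,"block",.45,.58,.19,.40,.044,.056)
    fit(p,"keyhandle",.48,.56,.21,.275,.095,.115)
    fit(p,"keyall",.48,.56,.21,.275,.068,.115)
    fit(p,"lid",.45,.75,-.2,.05,.127,.136)
    fit(p,"bar",.45,.55,-.2,.05,.160,.19)
    fit(p,"head",.53,.60,-.12,-.04,.137,.150)
    for nm in ("key","tool_block","screw_head","dispenser","lid_handle"):
        print(nm,[(np.array(x["centre"]),round(x["score"],2)) for x in r.spot_point(p,nm)][:2])
    if n=="top":
        c0=p
        save(p,"cr.png",(280,180,380,340),3.5)
        a=p["frame"][235:265,315:345]; b=p["frame"][250:290,165:205]
        cv2.imwrite("pics/zoom.png",np.hstack([cv2.resize(a,(400,400),interpolation=2),cv2.resize(b,(400,400),interpolation=2)])[:,:,::-1])
E
```

```text
top
block 1793 rect [0.5122 0.2898] (71.24568176269531, 171.3182373046875) 11.16653823852539 med [0.5092 0.2905 0.0503] mean [0.5109 0.288  0.0503] zmax 0.05597405941449507
keyhandle 129 rect [0.521  0.2443] (16.44814682006836, 39.127952575683594) 9.655817985534668 med [0.5202 0.2438 0.1037] mean [0.5203 0.2443 0.1032] zmax 0.10967345811713303
keyall 173 rect [0.5211 0.2443] (16.541627883911133, 39.209468841552734) 10.072759628295898 med [0.5199 0.242  0.1025] mean [0.5196 0.2424 0.0977] zmax 0.10967345811713303
lid 4543 rect [ 0.5762 -0.089 ] (149.1976776123047, 205.66748046875) 84.40906524658203 med [ 0.5883 -0.0847  0.1324] mean [ 0.5857 -0.0833  0.1324] zmax 0.1359990303158196
bar 222 rect [ 0.4972 -0.0755] (97.44649505615234, 10.181254386901855) 84.49378204345703 med [ 0.4973 -0.0754  0.1782] mean [ 0.4971 -0.0753  0.1783] zmax 0.1840388494578482
head 222 rect [ 0.5618 -0.0809] (77.83314514160156, 61.146385192871094) 88.2654037475586 med [ 0.5595 -0.0803  0.1414] mean [ 0.5581 -0.08    0.1412] zmax 0.1475866359617546
key [(array([0.3845, 0.2877, 0.0139]), 0.87), (array([0.5258, 
[... 980 characters left out ...]
967773438, 10.191844940185547) 84.71066284179688 med [ 0.4999 -0.0648  0.1783] mean [ 0.4999 -0.0669  0.1767] zmax 0.1837160720726464
head 152 rect [ 0.5785 -0.0717] (69.7209243774414, 68.53148651123047) 55.03498077392578 med [ 0.5603 -0.0781  0.1413] mean [ 0.5605 -0.0781  0.1412] zmax 0.14721934972468564
key [(array([0.3829, 0.2944, 0.0151]), 0.86), (array([0.5255, 0.2449, 0.0147]), 0.83)]
tool_block [(array([0.5094, 0.288 , 0.0047]), 0.9), (array([ 0.5353, -0.0776, -0.0034]), 0.74)]
screw_head [(array([ 0.5606, -0.0761,  0.1346]), 0.59), (array([ 0.5358, -0.0775, -0.0012]), 0.22)]
dispenser [(array([ 0.5387, -0.0769, -0.0033]), 0.6)]
lid_handle [(array([ 0.4999, -0.0757,  0.1693]), 0.78)]
```

View pics/zoom.png

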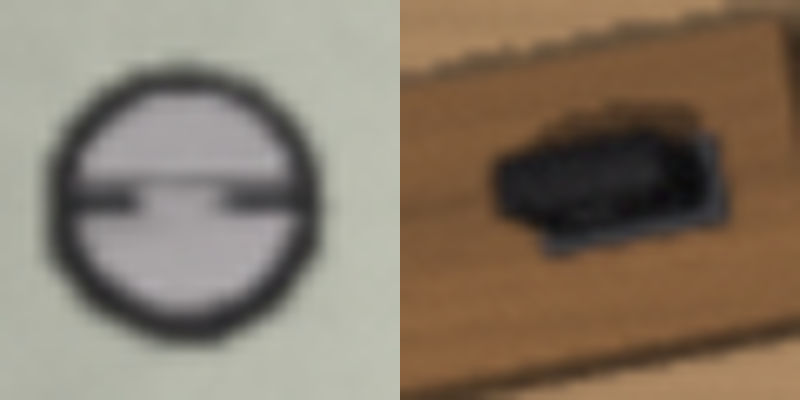

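The zoom shows the head's slot running across the lid and the key handle aligned with the block. Poses agree to about 2.5 mm between the cameras. I'll take the key at (0.522, 0.2455), yaw about 11°, and the dispenser yaw as about -5.4°.

```bash
cat > go.py <<'E'
import sys
from h import *
def state():
    o=r.get_obs(); y=R.from_quat(o["eef_rot"]).as_matrix()[:,1]
    return np.array(o["position"]),np.degrees(np.arctan2(y[1],y[0])),o
def tl(x,y,z,psi,frm=None):
    p,s,o=state()
    if frm is not None: p,s=np.array(frm[:3]),frm[3]
    d=np.array([x,y,z])-p; a=np.radians(s)
    print("lin cm",np.round(100*np.array([-np.sin(a)*d[0]+np.cos(a)*d[1],0,0])[0],2)*-1 if False else np.round(100*(R.from_quat(o["eef_rot"]).as_matrix().T@d),2) if frm is None else None,"twist",round(-(psi-s),2))
if __name__=="__main__":
    p,s,o=state(); print("t",o["time_s"],p,"psi",round(s,2),"w",o["gripper_width"],"F",o["ft_force"])
    v=list(map(float,sys.argv[1:]))
    for i in range(0,len(v),4): tl(*v[i:i+4])
E
python3 go.py .45 -.25 .26 -30  .522 .2455 .15 11.1  .522 .2455 .064 11.1
```

```text
t 1.9 [ 0.2022 -0.5649  0.2226] psi -70.3 w 0.08775787576796071 F [-0.3961 -0.027  -0.3271]
lin cm [ 33.94 -21.29  -3.74] twist -40.3
lin cm [ 57.42 -65.51   7.27] twist -81.4
lin cm [ 57.42 -65.51  15.87] twist -81.4
```

Request:
carry_out([
  [33.9,-21.3,-3.7],
  [33.9,-21.3,-3.7],
  [33.9,-21.3,-3.7],
  [33.9,-21.3,-3.7],
  [33.9,-21.3,-3.7],
  [33.9,-21.3,-3.7],
  [33.9,-21.3,-3.7],
  [33.9,-21.3,-3.7],
  [33.9,-21.3,-3.7],
  [33.9,-21.3,-3.7],
], twist=[-40,-40,-40,-40,-40,-40,-40,-40,-40,-40], hand=1)

```text
time_s: 2.73
position: [0.4514, -0.2471, 0.2603]
eef_rot: [0.867, 0.498, 0.001, 0.0]
ft_force: [-0.7, 0.4, -0.8]
gripper_width: 0.0881
```

```bash
python3 go.py .522 .2455 .15 11.1  .522 .2455 .064 11.1
```

```text
t 2.7333 [ 0.4514 -0.2471  0.2603] psi -30.22 w 0.08806458469788554 F [-0.6999  0.4215 -0.8125]
lin cm [ 46.11 -18.71  11.07] twist -41.32
lin cm [ 46.09 -18.72  19.67] twist -41.32
```

Request:
carry_out([
  [46.1,-18.7,0],
  [46.1,-18.7,0],
  [46.1,-18.7,0],
  [46.1,-18.7,0],
  [46.1,-18.7,0],
  [46.1,-18.7,0],
  [46.1,-18.7,0],
  [46.1,-18.7,0],
  [46.1,-18.7,8],
  [46.1,-18.7,8],
], twist=[-41.3,-41.3,-41.3,-41.3,-41.3,-41.3,-41.3,-41.3,-41.3,-41.3])

```text
time_s: 3.57
position: [0.5091, 0.1564, 0.2241]
eef_rot: [0.636, 0.772, 0.001, 0.001]
ft_force: [0.6, -1.3, -0.6]
gripper_width: 0.0881
```

```bash
python3 go.py .522 .2455 .15 11.1  .522 .2455 .064 11.1
```

```text
t 3.5667 [0.5091 0.1564 0.2241] psi 11.03 w 0.08809008612532729 F [ 0.5842 -1.3198 -0.6422]
lin cm [8.5  2.95 7.42] twist -0.07
lin cm [ 8.5   2.91 16.02] twist -0.07
```

Request:
carry_out([
  [8.5,2.9,7.4],
  [8.5,2.9,7.4],
  [8.5,2.9,7.4],
  [8.5,2.9,7.4],
  [8.5,2.9,7.4],
  [8.5,2.9,7.4],
], twist=[0,0,0,0,0,0])

```text
time_s: 4.07
position: [0.5203, 0.2426, 0.1495]
eef_rot: [0.636, 0.772, -0.0, 0.0]
ft_force: [-0.3, -0.1, 0.8]
gripper_width: 0.0876
```

```bash
python3 go.py .522 .2455 .064 11.1
```

```text
t 4.0667 [0.5203 0.2426 0.1495] psi 11.03 w 0.08758791104777386 F [-0.2799 -0.1298  0.7953]
lin cm [0.25 0.22 8.55] twist -0.07
```

Request:
carry_out([
  [0.2,0.2,4],
  [0.2,0.2,8.5],
  [0.2,0.2,8.5],
  [0.2,0.2,8.5],
], twist=[0,0,0,0])

```text
time_s: 4.4
position: [0.5203, 0.2436, 0.0635]
eef_rot: [0.637, 0.771, -0.002, -0.001]
ft_force: [0.8, 0.5, 0.7]
gripper_width: 0.0879
```

Request:
carry_out([
  [0,0,0],
  [0,0,0],
  [0,0,0],
  [0,0,0],
  [0,0,0],
  [0,0,0],
  [0,0,0],
], twist=[0,0,0,0,0,0,0], hand=0, newtons=45)

```text
time_s: 4.98
position: [0.522, 0.2454, 0.0646]
eef_rot: [0.636, 0.772, 0.0, 0.0]
ft_force: [0.2, 0.6, 0.4]
gripper_width: 0.0446
```

```bash
python3 - <<'E'
from fit import *
for n in("top","side"):
    p=r.read_camera(n);
    fit(p,"keyall",.48,.56,.21,.275,.068,.1)
    save(p,n+"1.png",(100,180,260,300) if n=="top" else (220,320,360,460),4)
E
python3 go.py
```

```text
keyall 30 rect [0.5328 0.2328] (16.665559768676758, 39.51568603515625) 88.03645324707031 med [0.5237 0.2271 0.0823] mean [0.5264 0.2295 0.0827] zmax 0.09917671569555364
keyall 219 rect [0.5205 0.2488] (36.06498336791992, 55.884918212890625) 81.50171661376953 med [0.5188 0.2595 0.0832] mean [0.5224 0.2557 0.0835] zmax 0.09997440325339468
t 5.0833 [0.5217 0.2454 0.0643] psi 11.0 w 0.036542351206361394 F [ 0.2304  0.341  -0.4218]
```

Fingers are still closing (about 75 mm/s).

Request:
carry_out([
  [0,0,0],
  [0,0,0],
  [0,0,0],
  [0,0,0],
  [0,0,0],
  [0,0,0],
], twist=[0,0,0,0,0,0])

```text
time_s: 5.58
position: [0.5217, 0.2453, 0.0641]
eef_rot: [0.636, 0.772, -0.0, -0.0]
ft_force: [-0.2, 0.7, -0.7]
gripper_width: 0.0161
```

```bash
python3 go.py
```

```text
t 5.5833 [0.5217 0.2453 0.0641] psi 11.0 w 0.016073600498103698 F [-0.1588  0.6921 -0.7119]
```

Request:
carry_out([
  [0,0,-3],
  [0,0,-7],
  [0,0,-11],
  [0,0,-15],
  [0,0,-19],
  [0,0,-20],
  [0,0,-20],
], twist=[0,0,0,0,0,0,0])

```text
time_s: 6.17
position: [0.5241, 0.2461, 0.2682]
eef_rot: [0.636, 0.772, 0.003, 0.002]
ft_force: [-0.7, 0.3, -0.8]
gripper_width: 0.0157
```

```bash
python3 - <<'E'
from h import *
p=r.read_camera("side")
print([(np.array(x["centre"]),round(x["score"],2)) for x in r.spot_point(p,"key")])
save(p,"side2.png",(200,220,460,460),3)
E
python3 go.py .559 -.081 .262 -5.4
```

```text
[(array([0.4912, 0.1447, 0.0088]), 0.88), (array([0.523 , 0.2456, 0.223 ]), 0.85), (array([0.3774, 0.2908, 0.0116]), 0.73)]
t 6.2667 [0.5212 0.2451 0.2633] psi 11.0 w 0.015730587798643475 F [-0.4274  0.0963 -1.3317]
lin cm [-32.73  -2.51   0.13] twist 16.4
```

View pics/side2.png

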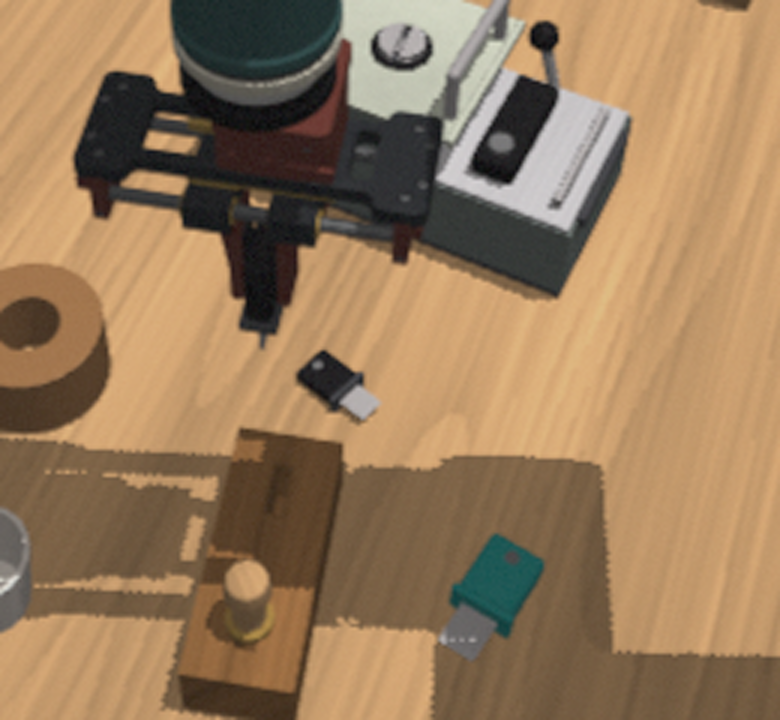

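Side view: key held upright with blade down at (262,330), clean grip, and awl untouched. I move toward the head, then refine its centre.

Request:
carry_out([
  [-32.7,-2.5,0],
  [-32.7,-2.5,0],
  [-32.7,-2.5,0],
  [-32.7,-2.5,0],
  [-32.7,-2.5,0],
  [-32.7,-2.5,0],
  [-32.7,-2.5,0],
  [-32.7,-2.5,0],
  [-32.7,-2.5,0],
  [-32.7,-2.5,0],
], twist=[16.4,16.4,16.4,16.4,16.4,16.4,16.4,16.4,16.4,16.4])

```text
time_s: 7.1
position: [0.5581, -0.082, 0.261]
eef_rot: [0.741, 0.672, -0.001, -0.002]
ft_force: [0.0, 2.0, -0.8]
gripper_width: 0.0158
```

```bash
python3 - <<'E'
from h import *
P0=cv2.imread("pics/top0.png")
p=r.read_camera("side"); t=r.read_camera("top")
print([(np.array(x["centre"]),round(x["score"],2)) for x in r.spot_point(p,"key")],[(np.array(x["centre"]),round(x["score"],2)) for x in r.spot_point(p,"screw_head")])
save(p,"side3.png",(260,160,420,290),5)
# head centres by ray at z=.1415 from first pictures: top pixel; side by hand from side0
def ray(p,u,v,z):
    K=np.array(p["mtx"]);d=att(p)@np.array([(u-K[0,2])/K[0,0],(v-K[1,2])/K[1,1],1]);o=np.array(p["origin"]);return o+d*(z-o[2])/d[2]
print("top head",ray(t,328.9,250.0,.1415))
S=cv2.imread("pics/side0.png");cv2.imwrite("pics/sh.png",cv2.resize(S[215:255,310:374],None,fx=12,fy=12,interpolation=2))
E
python3 go.py .559 -.081 .262 -5.4
```

```text
[(array([ 0.558 , -0.0829,  0.215 ]), 0.83), (array([0.4932, 0.1439, 0.0064]), 0.76), (array([0.384 , 0.2907, 0.0152]), 0.68)] [(array([ 0.5626, -0.0802,  0.1313]), 0.49)]
top head [ 0.5555 -0.0823  0.1415]
t 7.3 [ 0.5588 -0.0789  0.2629] psi -5.32 w 0.015865230955166572 F [ 0.2889 -1.2906 -0.3599]
lin cm [-0.21  0.04  0.09] twist 0.08
```

View pics/side3.png

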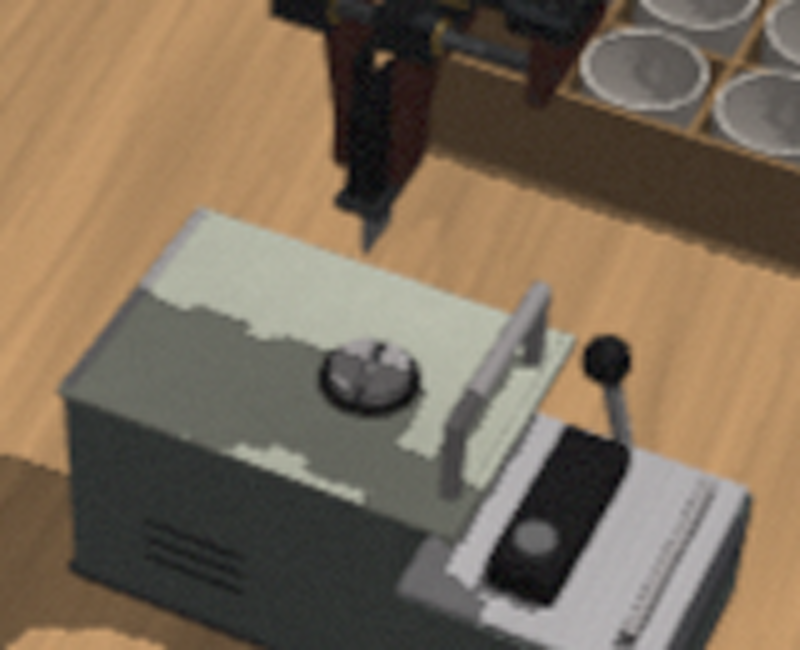

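View pics/sh.png

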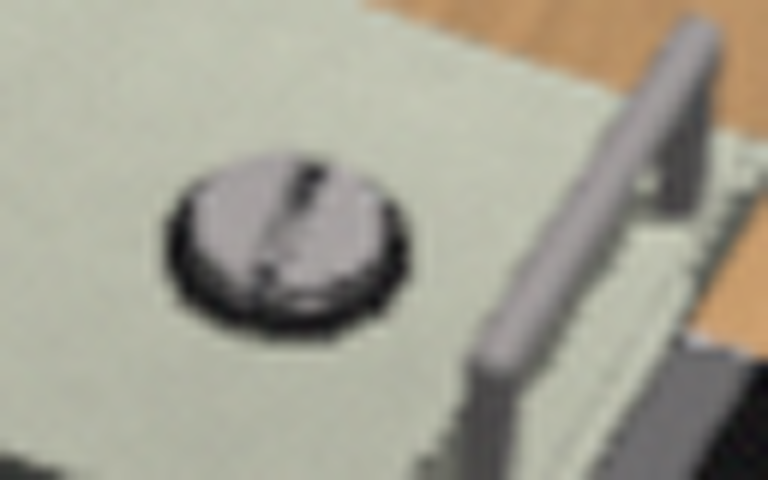

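```bash
python3 - <<'E'
from h import *
p=r.read_camera("side"); t=r.read_camera("top")
def ray(p,u,v,z):
    K=np.array(p["mtx"]);d=att(p)@np.array([(u-K[0,2])/K[0,0],(v-K[1,2])/K[1,1],1]);o=np.array(p["origin"]);return o+d*(z-o[2])/d[2]
print("side head",ray(p,333.4,233.5,.1415),"top",ray(t,328.4,249.5,.1415))
c=cloud(p)
def proj(p,X):
    K=np.array(p["mtx"]);c=att(p).T@(np.array(X)-np.array(p["origin"]));return (K@c/c[2])[:2]
from go import state
q,s,_=state();print(q,s)
a=np.radians(s+90)
for d in(-.012,0,.012): print("blade end px in crop",(proj(p,[q[0]+d*np.cos(a),q[1]+d*np.sin(a),q[2]-.0441])-[260,160]+.5)*5)
for n,xy in(("avg",(.558,-.081)),):
    for d in(-.018,0,.018): print("slot px in sh crop",(proj(p,[xy[0]+d*np.cos(a),xy[1]+d*np.sin(a),.1415])-[310,215]+.5)*12, "top zoom",(proj(t,[xy[0]+d*np.cos(a),xy[1]+d*np.sin(a),.1415])-[315,235]+.5)*400/30)
cv2.imwrite("pics/key3.png",cv2.resize(p["frame"][190:230,310:364][:,:,::-1],None,fx=12,fy=12,interpolation=2))
E
```

```text
side head [ 0.5591 -0.0796  0.1415] top [ 0.5566 -0.0812  0.1415]
[ 0.5593 -0.079   0.2637] -5.290497726908771
blade end px in crop [386.021  224.4739]
blade end px in crop [374.0734 241.615 ]
blade end px in crop [361.9714 258.9777]
slot px in sh crop [335.8654 163.1238] top zoom [293.1725 202.1188]
slot px in sh crop [294.9215 224.6045] top zoom [183.8656 191.3577]
slot px in sh crop [253.2178 287.2261] top zoom [ 74.5563 180.5964]
```

View pics/key3.png

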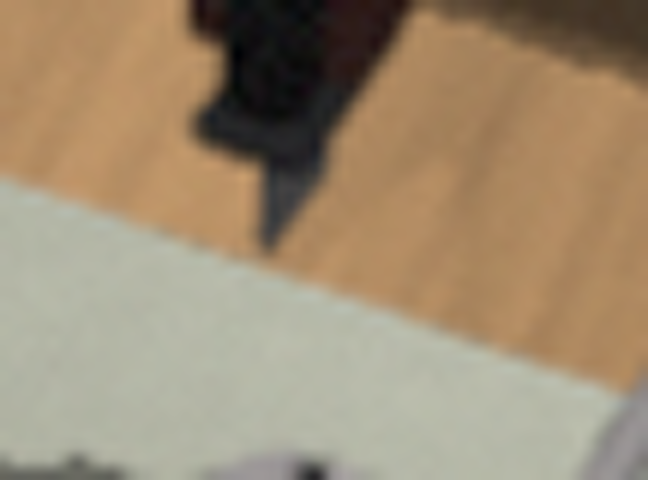

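```bash
python3 go.py .5582 -.0805 .19 -5.4
```

```text
t 7.4 [ 0.5593 -0.079   0.2637] psi -5.29 w 0.015700411020193095 F [ 0.7278 -0.3332 -0.9524]
lin cm [-0.17 -0.08  7.37] twist 0.11
```

Request:
carry_out([
  [-0.2,-0.1,3],
  [-0.2,-0.1,6],
  [-0.2,-0.1,7.4],
  [-0.2,-0.1,7.4],
  [-0.2,-0.1,7.4],
], twist=[0.1,0.1,0.1,0.1,0.1])

```text
time_s: 7.82
position: [0.558, -0.0813, 0.1898]
eef_rot: [0.74, 0.673, -0.0, -0.001]
ft_force: [1.2, 0.9, -0.5]
gripper_width: 0.0156
```

```bash
python3 - <<'E'
from h import *
from go import state
p=r.read_camera("side")
cv2.imwrite("pics/key4.png",cv2.resize(p["frame"][200:250,305:369][:,:,::-1],None,fx=12,fy=12,interpolation=2))
q,s,_=state();print(q,s)
E
```

```text
[ 0.559  -0.0818  0.1909] -5.438492127819837
```

View pics/key4.png

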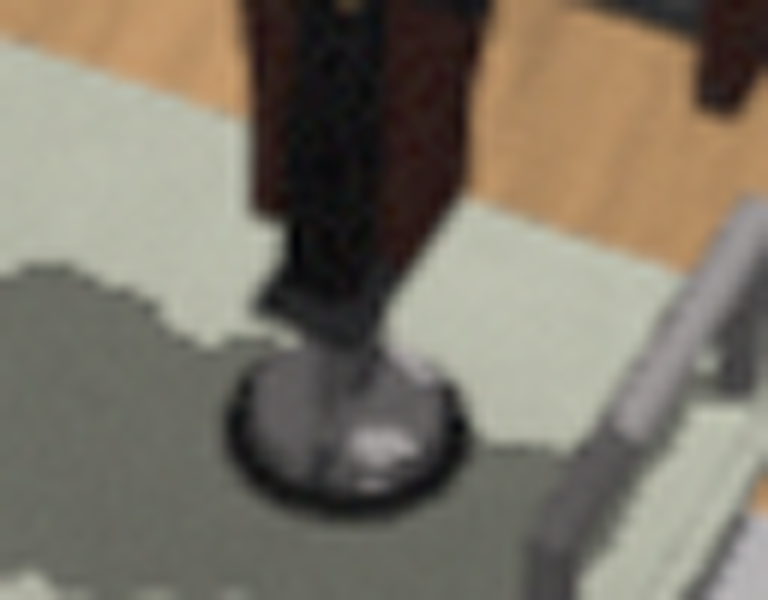

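Blade sits just over the slot (lower end ~(322,425), slot end ~(322,460)). Lowering gently.

Request:
carry_out([
  [0,0,0.3],
  [0,0,0.5],
  [0,0,0.7],
  [0,0,0.8],
  [0,0,0.9],
  [0,0,0.9],
  [0,0,0.9],
], twist=[0,0,0,0,0,0,0])

```text
time_s: 8.45
position: [0.5582, -0.0824, 0.1811]
eef_rot: [0.74, 0.672, -0.0, -0.0]
ft_force: [-0.6, -0.2, -0.2]
gripper_width: 0.016
```

```bash
python3 go.py
```

```text
t 8.45 [ 0.5582 -0.0824  0.1811] psi -5.51 w 0.016045564476351415 F [-0.572  -0.2351 -0.1875]
```

Request:
carry_out([
  [0.1,0,0.1],
  [0.1,0,0.15],
  [0.1,0,0.15],
  [0.1,0,0.15],
], twist=[0,0,0,0])

```text
time_s: 8.78
position: [0.5582, -0.0813, 0.1795]
eef_rot: [0.74, 0.672, -0.0, -0.0]
ft_force: [-1.2, -0.4, -0.7]
gripper_width: 0.0154
```

Request:
carry_out([
  [0,0,0],
  [0,0,0],
  [0,0,0],
  [0,0,0],
  [0,0,0],
  [0,0,0],
], twist=[-5,-10,-15,-20,-25,-25])

```text
time_s: 9.28
position: [0.5583, -0.0815, 0.1796]
eef_rot: [0.576, 0.817, -0.0, -0.0]
ft_force: [-3.8, -0.5, 0.1]
gripper_width: 0.0156
```

```bash
python3 -c "
from go import *
p,s,o=state();print(o['time_s'],p,s,o['ft_force'],o['moment'],o['gripper_width'])"
```

```text
9.2833 [ 0.5583 -0.0815  0.1796] 19.665617304009015 [-3.7772 -0.4941  0.079 ] [-0.2404  0.3551 -0.072 ] 0.015646319043280232
```

Request:
carry_out([
  [0,0,0],
  [0,0,0],
  [0,0,0],
  [0,0,0],
  [0,0,0],
  [0,0,0],
  [0,0,0],
], twist=[-5,-10,-15,-20,-25,-30,-30])

```text
time_s: 9.87
position: [0.5587, -0.0813, 0.1796]
eef_rot: [0.346, 0.938, 0.0, 0.0]
ft_force: [-0.1, 0.6, -0.8]
gripper_width: 0.016
```

```bash
python3 -c "
from go import *
p,s,o=state();print(o['time_s'],p,s,o['ft_force'],o['moment'],o['gripper_width'])"
```

```text
9.8667 [ 0.5587 -0.0813  0.1796] 49.51641488210829 [-0.1271  0.6339 -0.8228] [-0.0141  0.1634 -0.0809] 0.015992764796083126
```

Request:
carry_out([
  [0,0,0],
  [0,0,0],
  [0,0,0],
  [0,0,0],
  [0,0,0],
  [0,0,0],
  [0,0,0],
  [0,0,0],
  [0,0,0],
], twist=[-5,-10,-15,-20,-25,-30,-34,-37,-37])

```text
time_s: 10.62
position: [0.5588, -0.0809, 0.1796]
eef_rot: [0.032, 0.999, 0.0, 0.0]
ft_force: [-1.2, 1.3, -0.6]
gripper_width: 0.0162
```

```bash
python3 -c "
from go import *
p,s,o=state();print(o['time_s'],p,s,o['ft_force'],o['moment'],o['gripper_width'])"
```

```text
10.6167 [ 0.5588 -0.0809  0.1796] 86.33723559526754 [-1.1949  1.291  -0.5969] [ 0.3929  0.004  -0.1214] 0.016214800574564984
```

Request:
carry_out([
  [0,0,0],
  [0,0,0],
  [0,0,0],
  [0,0,0],
], twist=[-2,-4,-6,-6])

```text
time_s: 10.95
position: [0.5588, -0.0808, 0.1796]
eef_rot: [-0.02, 1.0, 0.001, 0.0]
ft_force: [0.1, 1.9, -1.7]
gripper_width: 0.0158
```

```bash
python3 -c "
from go import *
p,s,o=state();print(o['time_s'],p,s,o['ft_force'],o['moment'],o['gripper_width'])"
```

```text
10.95 [ 0.5588 -0.0808  0.1796] 92.29023877621071 [ 0.0548  1.8837 -1.7241] [ 0.5255 -0.0619 -0.0767] 0.01580420030330809
```

Request:
carry_out([
  [0,0,0],
  [0,0,0],
  [0,0,0],
  [0,0,0],
  [0,0,0],
], twist=[-2,-4,-6,-7,-7])

```text
time_s: 11.37
position: [0.5587, -0.0809, 0.1796]
eef_rot: [-0.081, 0.997, 0.001, 0.0]
ft_force: [-0.8, 3.0, -0.7]
gripper_width: 0.0158
```

```bash
python3 -c "
from go import *
p,s,o=state();print(o['time_s'],p,s,o['ft_force'],o['moment'],o['gripper_width'])"
```

```text
11.3667 [ 0.5587 -0.0809  0.1796] 99.2860469060996 [-0.7554  2.9501 -0.6984] [ 0.74   -0.1456 -0.7743] 0.015805022232352656
```

Moment jumped to 0.77 N m: the fastener is at its stop. Back off inside the play, then lift out.

Request:
carry_out([
  [0,0,0],
  [0,0,0],
  [0,0,0],
  [0,0,-1],
  [0,0,-3],
  [0,0,-6],
  [0,0,-9],
  [0,0,-9],
], twist=[4,8,9,9,9,9,9,9])

```text
time_s: 12.03
position: [0.5624, -0.083, 0.2768]
eef_rot: [-0.005, 1.0, -0.002, 0.005]
ft_force: [0.8, 0.4, -0.3]
gripper_width: 0.0156
```

```bash
python3 go.py .5217 .2453 .27 11.0; python3 - <<'E'
from h import *
p=r.read_camera("side")
cv2.imwrite("pics/s5.png",cv2.resize(p["frame"][170:270,280:410][:,:,::-1],None,fx=6,fy=6,interpolation=2))
E
```

```text
t 12.0333 [ 0.5624 -0.083   0.2768] psi 90.56 w 0.015568507164588147 F [ 0.8349  0.3673 -0.3441]
lin cm [ 3.75 32.87  0.5 ] twist 79.56
```

View pics/s5.png

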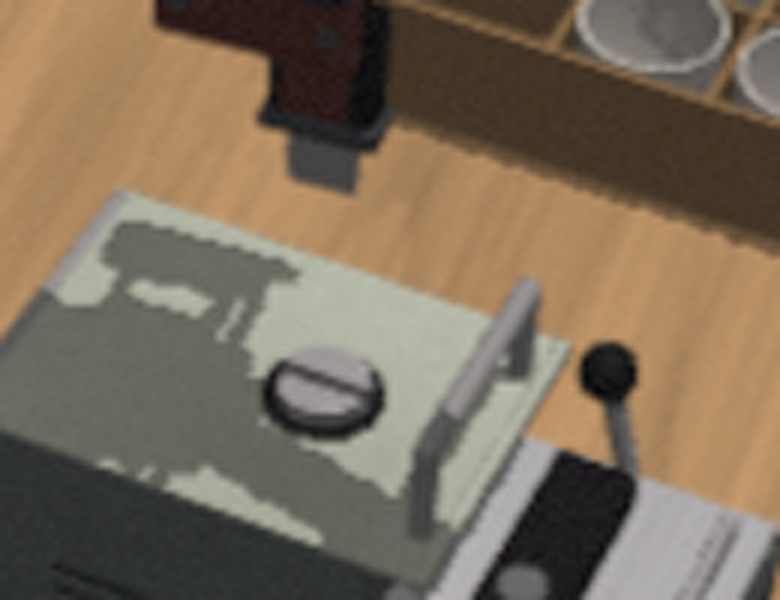

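Picture: slot now runs along the lid (~(325,380)), and the key is clear and straight. Now returning it.

Request:
carry_out([
  [3.7,32.6,0],
  [3.7,32.6,0],
  [3.7,32.6,0],
  [3.7,32.6,0],
  [3.7,32.6,0],
  [3.7,32.6,0],
  [3.7,32.6,0],
  [3.7,32.6,0],
  [3.7,32.6,0],
  [3.7,32.6,0],
], twist=[79.3,79.3,79.3,79.3,79.3,79.3,79.3,79.3,79.3,79.3])

```text
time_s: 12.92
position: [0.5175, 0.2483, 0.2689]
eef_rot: [0.548, 0.836, 0.0, -0.001]
ft_force: [-0.3, -0.5, -1.0]
gripper_width: 0.0158
```

```bash
python3 go.py .5217 .2453 .13 11.0
```

```text
t 12.9167 [0.5175 0.2483 0.2689] psi 23.5 w 0.01582949270995349 F [-0.2982 -0.5057 -1.0155]
lin cm [-0.46  0.27 13.89] twist 12.5
```

Request:
carry_out([
  [-0.4,0.2,4],
  [-0.4,0.2,8],
  [-0.4,0.2,12],
  [-0.4,0.2,14],
  [-0.4,0.2,14],
  [-0.4,0.2,14],
  [-0.4,0.2,14],
], twist=[6,12.5,12.5,12.5,12.5,12.5,12.5])

```text
time_s: 13.5
position: [0.5233, 0.2416, 0.1309]
eef_rot: [0.635, 0.772, 0.001, 0.001]
ft_force: [0.8, 0.0, -0.9]
gripper_width: 0.0159
```

```bash
python3 go.py .5217 .2453 .066 11.0
```

```text
t 13.5 [0.5233 0.2416 0.1309] psi 11.1 w 0.01587107308637085 F [ 0.7885  0.0025 -0.8681]
lin cm [ 0.39 -0.1   6.49] twist 0.1
```

Request:
carry_out([
  [0.3,-0.1,2],
  [0.3,-0.1,2.5],
  [0.3,-0.1,2.5],
  [0.3,-0.1,2.5],
  [0.3,-0.1,2.5],
], twist=[0,0,0,0,0])

```text
time_s: 13.92
position: [0.5216, 0.2444, 0.106]
eef_rot: [0.636, 0.772, 0.001, 0.001]
ft_force: [-0.2, 0.0, -1.6]
gripper_width: 0.016
```

```bash
python3 go.py .5217 .2453 .066 11.0
```

```text
t 13.9167 [0.5216 0.2444 0.106 ] psi 11.08 w 0.015987810363291197 F [-0.1554  0.0093 -1.5788]
lin cm [0.09 0.02 4.  ] twist 0.08
```

Request:
carry_out([
  [0.1,0,0.6],
  [0.1,0,1.2],
  [0.1,0,1.8],
  [0.1,0,2.4],
  [0.1,0,3],
  [0.1,0,3.6],
  [0.1,0,4],
  [0.1,0,4],
], twist=[0,0,0,0,0,0,0,0])

```text
time_s: 14.58
position: [0.5201, 0.2451, 0.0642]
eef_rot: [0.636, 0.772, -0.0, -0.0]
ft_force: [0.8, -0.9, -0.7]
gripper_width: 0.0158
```

```bash
python3 go.py .5217 .2453 .0645 11.0
```

```text
t 14.5833 [0.5201 0.2451 0.0642] psi 11.08 w 0.015843620865561663 F [ 0.8172 -0.9248 -0.7362]
lin cm [-0.01  0.16 -0.03] twist 0.08
```

Seated with no contact force. Release and rise.

Request:
carry_out([
  [0,0,0],
  [0,0,0],
  [0,0,0],
  [0,0,0],
  [0,0,0],
  [0,0,0],
  [0,0,0],
  [0,0,-2],
  [0,0,-5],
  [0,0,-9],
], twist=[0,0,0,0,0,0,0,0,0,0], hand=1)

```text
time_s: 15.42
position: [0.5182, 0.2444, 0.1532]
eef_rot: [0.636, 0.772, -0.003, -0.002]
ft_force: [1.4, 0.5, -0.3]
gripper_width: 0.079
```

Request:
carry_out([
  [0,0,-4],
  [0,0,-8],
  [0,0,-10],
  [0,0,-10],
  [0,0,-10],
  [0,0,-10],
], twist=[0,0,0,0,0,0])

```text
time_s: 15.92
position: [0.5196, 0.2449, 0.2536]
eef_rot: [0.636, 0.772, -0.001, -0.0]
ft_force: [-0.7, 0.2, -0.9]
gripper_width: 0.0882
```

```bash
python3 - <<'E'
from fit import *
p=r.read_camera("side")
fit(p,"keyhandle",.48,.56,.21,.275,.095,.115)
print([(np.array(x["centre"]),round(x["score"],2)) for x in r.spot_point(p,"key")])
E
python3 go.py .498 -.0755 .26 -5.4
```

```text
keyhandle 178 rect [0.5221 0.2465] (16.241220474243164, 43.04214859008789) 11.29443359375 med [0.521  0.2487 0.1037] mean [0.5211 0.2481 0.1033] zmax 0.10966162607209806
[(array([0.3812, 0.2888, 0.0109]), 0.97), (array([0.4909, 0.142 , 0.0083]), 0.87), (array([ 0.5578, -0.0789,  0.1325]), 0.58), (array([0.5219, 0.2411, 0.0167]), 0.55)]
t 16.0167 [0.5191 0.2447 0.2527] psi 11.08 w 0.08792220409077445 F [-0.377  -0.0017  0.2655]
lin cm [-31.02  -8.23  -0.69] twist 16.48
```

Request:
carry_out([
  [-31.0,-8.2,-0.7],
  [-31.0,-8.2,-0.7],
  [-31.0,-8.2,-0.7],
  [-31.0,-8.2,-0.7],
  [-31.0,-8.2,-0.7],
  [-31.0,-8.2,-0.7],
  [-31.0,-8.2,-0.7],
  [-31.0,-8.2,-0.7],
  [-31.0,-8.2,-0.7],
  [-31.0,-8.2,-0.7],
], twist=[16.5,16.5,16.5,16.5,16.5,16.5,16.5,16.5,16.5,16.5])

```text
time_s: 16.85
position: [0.4986, -0.0758, 0.2602]
eef_rot: [0.741, 0.672, -0.001, -0.001]
ft_force: [0.4, 0.6, 1.1]
gripper_width: 0.0877
```

```bash
python3 go.py .499 -.0753 .156 -5.4
```

```text
t 16.85 [ 0.4986 -0.0758  0.2602] psi -5.62 w 0.08774344689416845 F [0.3777 0.6414 1.1302]
lin cm [ 0.05  0.06 10.42] twist -0.22
```

Request:
carry_out([
  [0,0.1,4],
  [0,0.1,8],
  [0,0.1,10.4],
  [0,0.1,10.4],
  [0,0.1,10.4],
  [0,0.1,10.4],
], twist=[0,0,0,0,0,0])

```text
time_s: 17.35
position: [0.5014, -0.0741, 0.1586]
eef_rot: [0.739, 0.673, 0.0, 0.0]
ft_force: [1.2, -0.5, 0.8]
gripper_width: 0.0875
```

Request:
carry_out([
  [0,0,0],
  [0,0,0],
  [0,0,0],
  [0,0,0],
  [0,0,0],
  [0,0,0],
  [0,0,0],
  [0,0,0],
  [0,0,0],
  [0,0,0],
], twist=[0,0,0,0,0,0,0,0,0,0], hand=0, newtons=18)

```text
time_s: 18.18
position: [0.5005, -0.0749, 0.1576]
eef_rot: [0.74, 0.673, -0.0, -0.0]
ft_force: [0.3, 0.2, 0.5]
gripper_width: 0.0245
```

Request:
carry_out([
  [0,0,0],
  [0,0,0],
  [0,0,0],
  [0,0,0],
], twist=[0,0,0,0])

```text
time_s: 18.52
position: [0.4982, -0.0746, 0.1573]
eef_rot: [0.74, 0.673, -0.001, -0.002]
ft_force: [-5.2, 0.0, 4.5]
gripper_width: 0.0097
```

```bash
python3 go.py; python3 - <<'E'
import numpy as np
# tool shift (cm): y forward, z down, from shut pose
for c in (0,.1,.2,.3,.4,.5,.6,.7,.8,.9,1,1.1,1.2,1.3,1.4,1.5,1.6,1.7,1.8,1.85):
    a=np.arctan2(46,178)+c; L=18.385
    print(c, round(17.8-L*np.cos(a),2), round(-(L*np.sin(a)-4.6),2))
E
```

```text
t 18.5167 [ 0.4982 -0.0746  0.1573] psi -5.4 w 0.009677560391703104 F [-5.2461  0.0423  4.4646]
0 -0.0 -0.0
0.1 0.55 -1.75
0.2 1.27 -3.44
0.3 2.15 -5.05
0.4 3.2 -6.57
0.5 4.38 -7.97
0.6 5.71 -9.25
0.7 7.15 -10.39
0.8 8.7 -11.37
0.9 10.34 -12.2
1 12.05 -12.86
1.1 13.83 -13.35
1.2 15.64 -13.66
1.3 17.47 -13.78
1.4 19.31 -13.72
1.5 21.13 -13.48
1.6 22.92 -13.06
1.7 24.66 -12.46
1.8 26.32 -11.69
1.85 27.13 -11.24
```

Bar gripped (9.7 mm). Swing the lid along its arc, gently at first.

Request:
carry_out([
  [0.1,0.1,-0.9],
  [0,0.4,-1.8],
  [0,0.7,-2.6],
  [0,1.1,-3.4],
  [0,1.5,-4.3],
  [0,2.0,-5.1],
  [0,2.5,-5.8],
  [0,3.0,-6.6],
  [0,3.0,-6.6],
], twist=[0,0,0,0,0,0,0,0,0])

```text
time_s: 19.27
position: [0.5306, -0.0778, 0.2256]
eef_rot: [0.74, 0.673, -0.0, -0.0]
ft_force: [-6.7, -0.4, 1.4]
gripper_width: 0.0097
```

```bash
python3 go.py; python3 - <<'E'
from h import *
p=r.read_camera("side")
cv2.imwrite("pics/s6.png",cv2.resize(p["frame"][130:330,220:460][:,:,::-1],None,fx=3,fy=3,interpolation=2))
E
```

```text
t 19.2667 [ 0.5306 -0.0778  0.2256] psi -5.41 w 0.00969773461240171 F [-6.6659 -0.4458  1.4146]
```

View pics/s6.png

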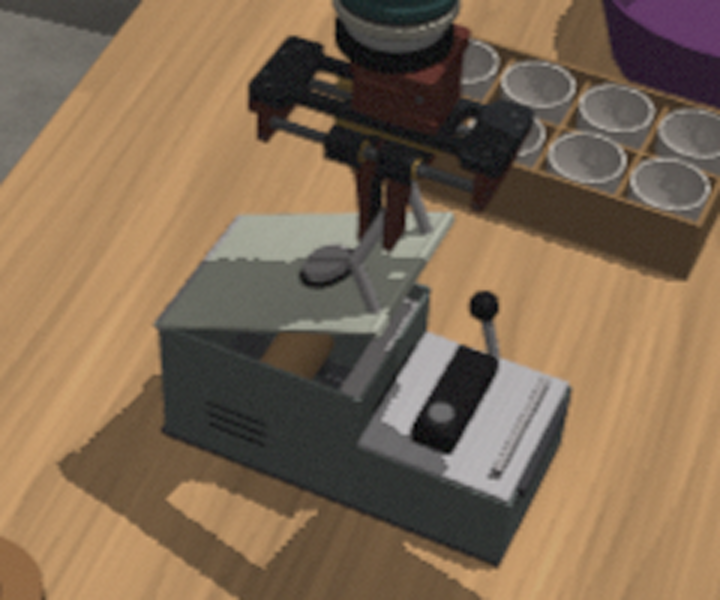

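The lid is coming up cleanly (bar in fingers at ~(390,220)). Continuing.

Request:
carry_out([
  [0,0.7,-0.7],
  [0,1.3,-1.4],
  [0,1.9,-2.0],
  [0,2.6,-2.6],
  [0,3.3,-3.2],
  [0,4.1,-3.8],
  [0,4.8,-4.3],
  [0,5.6,-4.8],
  [0,6.4,-5.2],
  [0,7.3,-5.6],
], twist=[0,0,0,0,0,0,0,0,0,0])

```text
time_s: 20.15
position: [0.6032, -0.0847, 0.2821]
eef_rot: [0.74, 0.673, 0.0, 0.0]
ft_force: [-5.8, -1.1, 5.6]
gripper_width: 0.0092
```

```bash
python3 go.py
```

```text
t 20.15 [ 0.6032 -0.0847  0.2821] psi -5.41 w 0.009226831559880445 F [-5.7971 -1.0783  5.5721]
```

Request:
carry_out([
  [0,0.9,-0.4],
  [0,1.7,-0.7],
  [0,2.6,-0.9],
  [0,3.5,-1.1],
  [0,4.4,-1.3],
  [0,5.3,-1.5],
  [0,6.2,-1.5],
  [0,7.1,-1.6],
  [0,8.0,-1.6],
  [0,9.0,-1.5],
], twist=[0,0,0,0,0,0,0,0,0,0])

```text
time_s: 20.98
position: [0.6939, -0.0934, 0.2948]
eef_rot: [0.74, 0.673, 0.0, 0.0]
ft_force: [-0.7, -2.3, 2.3]
gripper_width: 0.0096
```

```bash
python3 go.py
```

```text
t 20.9833 [ 0.6939 -0.0934  0.2948] psi -5.42 w 0.009619443342255844 F [-0.667  -2.2771  2.2802]
```

Request:
carry_out([
  [0,0.9,0.1],
  [0,1.8,0.2],
  [0,2.7,0.4],
  [0,3.6,0.6],
  [0,4.5,0.9],
  [0,5.3,1.2],
  [0,6.2,1.6],
  [0,7.0,2.0],
  [0,7.0,2.0],
], twist=[0,0,0,0,0,0,0,0,0])

```text
time_s: 21.73
position: [0.7644, -0.1001, 0.2735]
eef_rot: [0.74, 0.673, 0.001, 0.0]
ft_force: [0.0, -3.7, -0.3]
gripper_width: 0.0091
```

```bash
python3 go.py; python3 - <<'E'
from h import *
p=r.read_camera("side")
cv2.imwrite("pics/s7.png",cv2.resize(p["frame"][80:330,160:460][:,:,::-1],None,fx=2.4,fy=2.4,interpolation=2))
E
```

```text
t 21.7333 [ 0.7644 -0.1001  0.2735] psi -5.43 w 0.00905313276472068 F [ 0.0273 -3.7313 -0.3164]
```

View pics/s7.png

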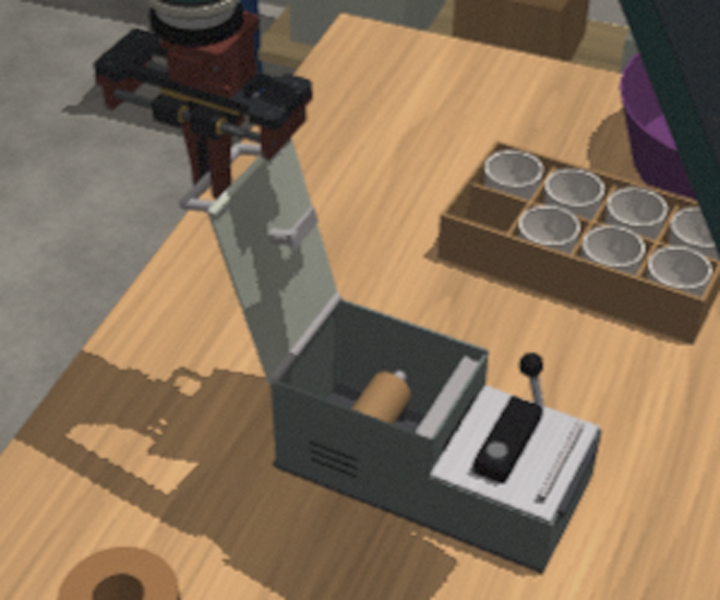

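Lid is past upright and held. Follow it almost to its stop, then release with a partial opening and go straight up.

Request:
carry_out([
  [0,0.5,0.3],
  [0,1.0,0.6],
  [0,1.5,0.9],
  [0,1.5,0.9],
], twist=[0,0,0,0])

```text
time_s: 22.12
position: [0.7784, -0.1013, 0.265]
eef_rot: [0.74, 0.673, 0.0, 0.0]
ft_force: [1.3, -4.0, -0.2]
gripper_width: 0.0095
```

Request:
carry_out([
  [0,0,0],
  [0,0,0],
  [0,0,0],
  [0,0,0],
  [0,0,0],
  [0,0,0],
  [0,0,0],
], twist=[0,0,0,0,0,0,0], hand=0.38)

```text
time_s: 22.7
position: [0.7772, -0.101, 0.2658]
eef_rot: [0.74, 0.673, 0.0, -0.0]
ft_force: [0.8, -1.1, -0.1]
gripper_width: 0.0336
```

Request:
carry_out([
  [0,0,-1],
  [0,0,-2.5],
  [0,0,-4],
  [0,0,-6],
  [0,0,-8],
  [0,0,-10],
  [0,0,-11],
  [0,0,-11],
  [0,0,-11],
  [0,0,-11],
], twist=[0,0,0,0,0,0,0,0,0,0])

```text
time_s: 23.53
position: [0.7768, -0.1011, 0.3742]
eef_rot: [0.74, 0.673, -0.001, -0.001]
ft_force: [0.6, -0.8, 0.9]
gripper_width: 0.0333
```

```bash
python3 go.py; python3 - <<'E'
from fit import *
p=r.read_camera("side")
print([(np.array(x["centre"]),round(x["score"],2)) for x in r.spot_point(p,"lid_handle")][:2])
cv2.imwrite("pics/s8.png",cv2.resize(p["frame"][:,:][:,:,::-1],None,fx=1.25,fy=1.25,interpolation=2))
fit(p,"keyhandle",.48,.56,.21,.275,.095,.115)
E
```

```text
t 23.5333 [ 0.7768 -0.1011  0.3742] psi -5.42 w 0.03328546702228898 F [ 0.6242 -0.8338  0.8767]
[(array([ 0.783 , -0.1066,  0.2726]), 0.71)]
keyhandle 181 rect [0.522  0.2455] (16.1203670501709, 43.12071990966797) 10.185551643371582 med [0.5205 0.2485 0.104 ] mean [0.521  0.2481 0.1034] zmax 0.11060277689472808
```

View pics/s8.png

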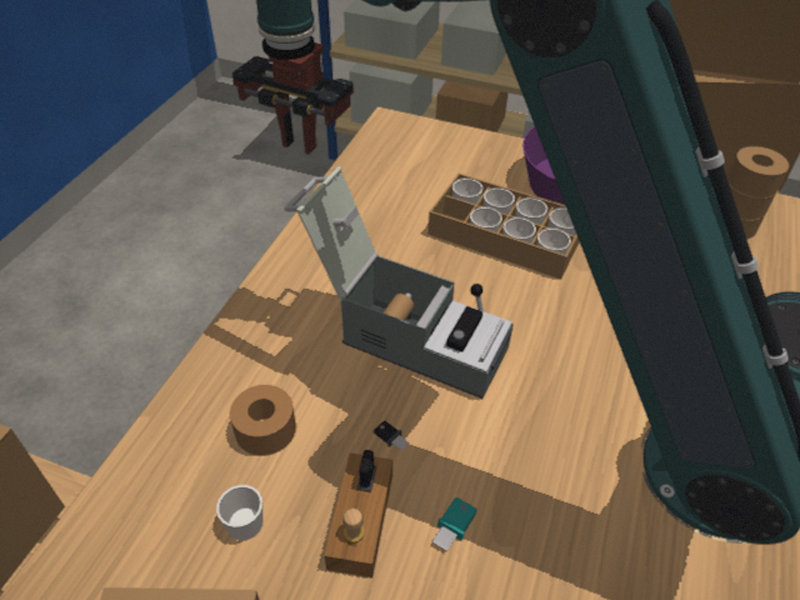

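The lid rests at its stop (handle found at x 0.783, z 0.273; expected about 0.785, 0.276), the key stands upright in its pocket and the bystanders have not moved. The gripper is clear, so I'm handing in.

```bash
python3 -c "
from h import *
print(r.close_job())"
```

```text
the job is handed in; nothing more can be done
None
```

The job is done and was handed in at about 24 s of robot time. I took the black key from the block and gave the fastener its quarter turn anticlockwise with it, up to its stop. I then put the key back upright in its own pocket. Last, I swung the lid over by its bar and let go just short of its stop.

**Last checks:**
- **Fastener:** the turning moment jumped to 0.77 N m at the stop, and the camera showed the slot running along the lid.
- **Key:** it stands at (0.522, 0.2455), yaw about 10–11°, with its top at the same height as before, matching where it started within about 1 mm.
- **Lid:** the handle was found at x 0.783, z 0.273 m; fully open it should be at about 0.785, 0.276.
- **Other things:** in the last picture the awl, cups, roll and look-alike keys look untouched, but I did not measure them again.
- **Forces:** the wrist force stayed below about 10 N in every reading taken at the end of a move.

No check failed. The two cameras disagreed by 2–3 mm, and I used averages of the two.

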